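Slide the tag carrier under the stamping press and pull one stamp

ROBOT

A 6-joint arm with a two-finger parallel gripper is mounted at the origin on the work surface. World frame = base frame: x ahead of the robot, y to its left, z up, the work surface at z = 0. Lengths are in m, angles in rad, forces in N, time in s.
With the tool pointing down it reaches from about 0.275 to 0.75 m from the base axis. Payload 10.2 kg.
Tool frame: the origin (TCP) lies on the centre line of the jaws, within the pads' length; the fingertips stand 17 mm ahead of it and the grasp point (between the pads) lies 2 mm behind it; z points along the fingers, y is the line along which they close (so a half turn about z gives the same grasp; the last joint's range is limited). The gripper opens to 88 mm and grips with 3 to 60 N. Pads are 18 mm wide; open, the fingers measure 123 mm over their backs; the gripper's body (75 mm by 187 mm) begins 45 mm behind the grasp point.
Start: joints at [-1.485, 0.313, 1.498, -0, 1.331, -0.223], TCP at [0.16, -0.5, 0.256] pointing down, gripper open.
Joint ranges: [-2.94, 2.94], [-0.97, 2.17], [0.19, 2.56], [-1.23, 4.37], [0.02, 3.11], [-2.88, 2.88]. Speed limits (rad/s): [2.39, 2.39, 3.01, 3.14, 3.14, 3.14].

INTERFACE

Orientations are given as a unit quaternion [x, y, z, w].
In Python, from station import arm, viewer, job gives the robot as it stands.
- The arm moves only by the tool step_arm, never from a script. Its arguments are lists of equal length, an entry for each row: "delta_rot": the turn, a rotation vector about the tool's x, y, z in units of 60 degrees (1.0 is 60 degrees), a list of three; "dp": the shift along the tool's x, y, z in units of 0.15 m (1.0 is 0.15 m), a list of three; "grip": the opening, from 0 (shut) to 1 (fully open). A call has 1 to 10 rows; each row is the pose to reach, as a shift and turn from the pose commanded when the call began, along the tool's axes at that moment; what a row does not reach only later rows make up. A row lasts 1/8 s, in which the tool goes at most 62.5 mm and 10.7 degrees, less where a joint would pass 70% of its speed; a pose out of reach is approached as far as the arm can. A call with a number of a shift or a turn outside -1 to 1 is refused whole. A call with a gripper value outside its range is refused whole. The fingers move at their own pace and stop on an object; "newtons" is the grip in N (left out, the last holds). Time passes only in rows, so rows that repeat a pose let the fingers close. It gives the time, the measured TCP pose, the force, the opening and the grip force at its end, in the units of the state.
- arm.sense(): the state, without advancing time (a new reading comes with each control period).
- viewer.grab_frame(name): name is "scene" or "top" or "wrist"; returns a dict with "image" (400x640x3 uint8, blue, green, red), "mtx" (3x3 intrinsics, pixels), "R" (3x3) and "t" (3): a world point X has camera coordinates R X + t; the wrist camera has in their place "mount" (4x4, takes a point from camera to tool coordinates, whose origin is the TCP and whose axes are the flange's). Camera axes: x right, y down, z forward; pixel columns grow to the right and rows downward; lengths in m; the calibration is good to about 2 mm. The wrist camera is an equidistant fisheye: a pixel r from the principal point sees the ray r / f radians off the axis. A picture is of the moment at which its call begins: read the wrist's pose just before it. There is no depth.
- job.job_done(): hands the job in; it is judged then, once.
The state is a dict: "time_s": time; "joint_positions": joint angles; "joint_vel": joint speeds; "joint_torque": joint torques, N m; "ee_pos": TCP position; "tool_rot": TCP orientation; "contact_force": force on the tool from outside, world axes, zero at the start; "torque": the same for the moment, N m; "finger_gap": finger opening in m; "gripper_force": force on a finger pad.
Only numpy, scipy, OpenCV 4.12 (cv2) and the standard library are available. Lean on these libraries where they do the work, as an engineer would, in place of code of your own. Each camera call takes 0.05 s, during which the arm holds its last target. There are 200 camera calls.

TASK

Bring the white carrier board with its block of card tags to the hand stamping press and slide it in, handle last, between the guides and under the head until it is fully home against the stop. Then, with the carrier home, swing the red lever down to its stop and let it come all the way back up. Leave the carrier home, and leave the tag pile, ink jar and tape roll where they are.

Things in the scene. Friction and masses are not known exactly. Their poses are not given: they have to be found in the camera images.
- press: Green hand stamping press fixed to the bench. Origin: on the bench top, where the carrier's origin is when home. +x: the way the carrier slides in (away from the robot), z up. The carrier slides on the bench between two steel feet (guides, 16 mm high, inner faces at y = +-58 mm, outer at +-115, x from -50 to 120). Columns stand on them at x 20 to 120, |y| 79 to 115.
- press_mouth (a point): Middle of the mouth of the guides, on the bench (press x = -82 mm, y = 0; axes as the press). Yellow flared lead-ins, 16 mm high, narrow the gap from 160 mm here to 116 mm at press x = -50.
- press_head (a point): Middle of the lower front edge of the press's head (press x = -57 mm, y = 0, 200 mm above the bench). The head is a box from x = -57 to 120, |y| up to 115, 200 to 250 mm high. When the carrier is home its handle is 12 mm behind this edge, under the head: there the tool must lean back towards the front, fingers pointing down and forward, some 25 to 45 degrees from vertical.
- press_stop (a point): Middle of the stop's face (press x = 70 mm), against which the carrier's +x edge rests when home. The stop is a dark block 116 mm wide and 30 mm high.
- ram: The press's ram with its red stamp pad (56 mm in diameter), hanging from the head at press x = 30, y = 0. Origin: centre of the pad's underside, 72 mm above the bench at rest; it comes down 30 mm with the lever, onto the tags.
- carrier: Loose white board 140 (x) by 110 (y) by 12 mm, about 0.35 kg, flat on the bench. Origin: centre of its underside. Fixed on it: a barrel-shaped block of yellowish card tags, 76 by 88 mm, centred at x = 30, top at 42 mm, red dot on top; and a blue upright handle near the rear (-x) edge. The +x edge goes in first. At home its frame coincides with the press's frame.
- carrier_handle (a point): Grip point on the carrier's blue handle: at x = -45, y = 0, 55 mm above the bench, in the carrier's frame (axes as the carrier). The handle is a block 30 (x) by 18 (y) mm, from the board's top at 12 mm to 72 mm above the bench; grip it across y.
- lever (a joint): Press lever on the press's right (-y) side, angle in rad: 0 = up at rest, 0.9 = down at its stop. A spring brings it back; about 9 N at the grip holds it down.
- lever_grip (a point): Centre of the lever's red grip, a cylinder 26 mm in diameter and 75 mm long lying along the press's y. In the press's frame it is at x = -100, y = -171, 324 mm high at joint 0, and at x = -137, 181 mm high at joint 0.9. The steel lever arm (14 mm thick) joins the grip's inner end (y = -135).
- lever_pivot (a point): Point on the lever's hinge axis (which runs along the press's y), level in y with the grip's centre: in the press's frame x = 30, y = -171, 215 mm high. The grip swings about it at a radius of 170 mm.
- tag_pile: Bystander: loose pile of card tags, barrel-shaped, 76 by 88 mm, 55 mm high, red dot on top; origin at the centre of its underside.
- ink_jar: Bystander: ink jar, 60 mm in diameter, 75 mm high; origin at the centre of its underside.
- tape_roll: Bystander: orange tape roll lying flat, 100 mm in diameter, 45 mm high; origin at the centre of its underside.
Mind the look-alikes: they are no part of the job. What is shaped like the carrier but green, orange or turquoise is not meant.

How it is judged:
By the outcome, as a careful person would: the job done as asked, in the order asked, and still so for the second after the job is handed in, with the robot touching nothing.
It also fails if it takes over 70 s, if anything falls off the work surface, if the arm or the gripper's body presses on something with over 40 N, if the wrist force passes 120 N, or if a joint passes its speed limit or range.

## Working session

There is one attempt and no reset: what is moved stays moved. The work goes in short steps, Python scripts to look and compute and a tool call to move; the robot and the scene stay as the last step left them, time stands still between calls to the robot, and variables do not carry over. Pictures are saved under pics/ and viewed, at most 10 in all, crops included, and the job is handed in when it is done.

Besides the shell and the picture viewer there is one more tool, called by a JSON object that holds its "api" and its "payload", one argument or row to a line. step_arm: Moves the arm, as the interface text tells. Shifts and turns lie within -1 to 1; 1 stands for 0.15 m of shift or 60 degrees of turn. Its arguments: {"type":"object","properties":{"delta_rot":{"type":"array"},"dp":{"type":"array"},"grip":{"type":"array"},"newtons":{"type":"number"}},"required":["delta_rot","dp","grip"]}

```bash
mkdir -p pics && cat > h.py <<'E'
import numpy as np, cv2
from station import arm, viewer, job
def grab(n):
    f=viewer.grab_frame(n); return f
E
python3 - <<'E'
from h import *
import pickle
s=arm.sense(); print(s['time_s'],s['ee_pos'],s['tool_rot'],s['contact_force'])
for n in ['scene','top']:
    f=grab(n); cv2.imwrite(f'pics/{n}0.png',f['image']); pickle.dump(f,open(n+'0.pkl','wb'))
    print(n,f['mtx'].tolist(),(-f['R'].T@f['t']).round(3))
E
```

```text
0.0 [ 0.1595184  -0.49995249  0.25517863] [ 9.88102604e-01  1.53794836e-01  4.20164808e-05 -6.24920578e-04] [ 0.13716011 -0.3479981  -0.25074825]
scene [[441.10266729715636, 0.0, 324.5251349791254], [0.0, 441.10266729715636, 200.09863343552865], [0.0, 0.0, 1.0]] [0.361 0.931 1.036]
top [[468.94804685310663, 0.0, 327.5752882497513], [0.0, 468.94804685310663, 204.27267905983032], [0.0, 0.0, 1.0]] [ 0.29  -0.025  1.457]
```

View pics/scene0.png

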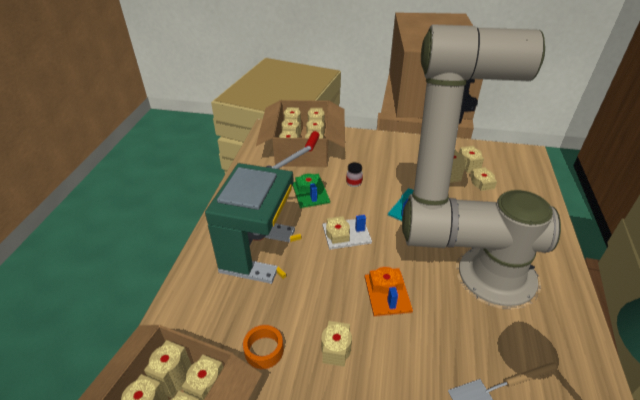

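View pics/top0.png

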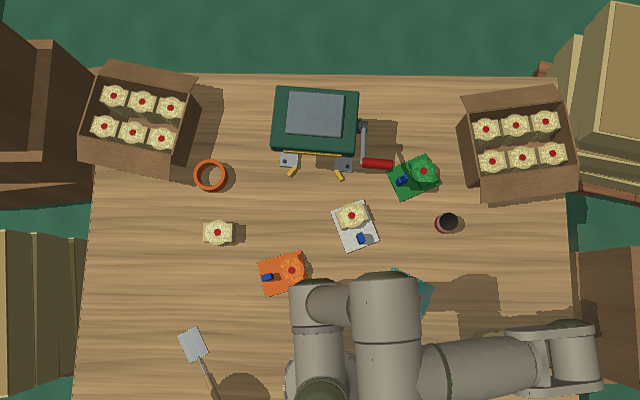

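The carrier candidates in the top view are white (354,226), green (413,177), orange (283,272) and turquoise (412,292). The white one with yellowish tags and a blue handle fits the description. I'll confirm it in one enlarged crop, with the press alongside.

```bash
python3 - <<'E'
from h import *
import pickle
a=pickle.load(open('top0.pkl','rb'))['image']; b=pickle.load(open('scene0.pkl','rb'))['image']
A=cv2.resize(a[75:260,255:455],None,fx=3,fy=3,interpolation=cv2.INTER_CUBIC)  # 600x555
cv2.imwrite('pics/topcrop.png',A)
B=cv2.resize(b[120:300,195:395],None,fx=3,fy=3,interpolation=cv2.INTER_CUBIC)
cv2.imwrite('pics/scenecrop.png',B)
E
```

```text
(no output)
```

View pics/topcrop.png

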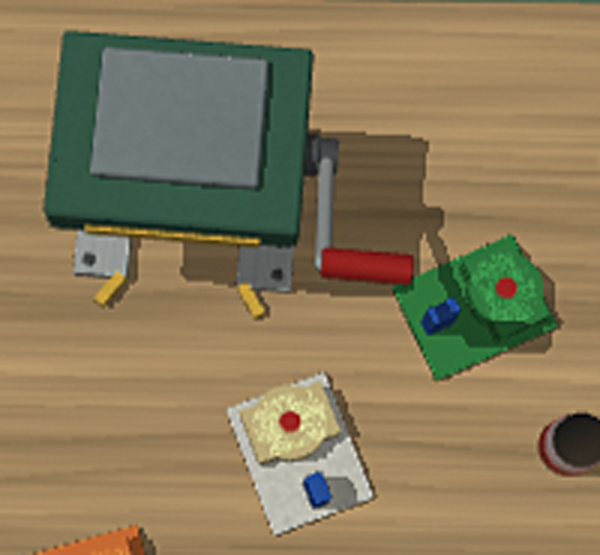

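View pics/scenecrop.png

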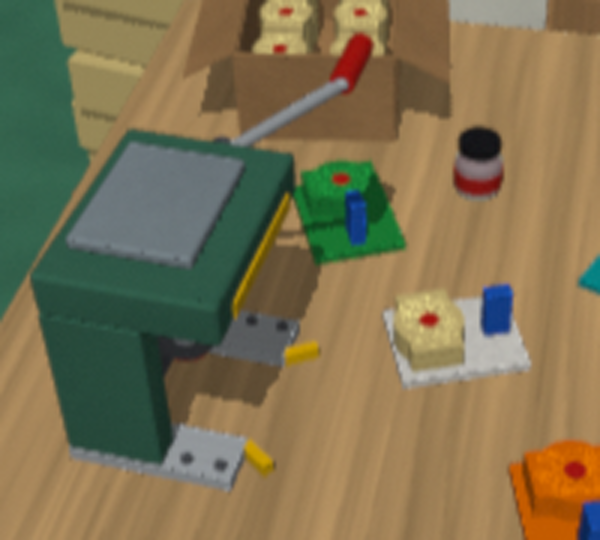

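The crops confirm it: the white board with yellowish tags and a blue handle is at top (354,226) and scene (347,230), and its handle faces the robot. The press mouth's yellow lead-ins are at top (291,172) and (339,175), and the lever's red grip is at (377,163). Next I'll measure these.

```bash
cat >> h.py <<'E'
from scipy.spatial.transform import Rotation as Ro
def rays(f,px,s=None):
    """px Nx2 -> origin, unit dirs in world"""
    px=np.atleast_2d(np.asarray(px,float)); K=f['mtx']
    v=np.c_[(px[:,0]-K[0,2])/K[0,0],(px[:,1]-K[1,2])/K[1,1]]
    if 'mount' in f:
        th=np.linalg.norm(v,axis=1,keepdims=True); d=np.c_[np.sin(th)*v/np.maximum(th,1e-9),np.cos(th)]
        R=Ro.from_quat(s['tool_rot']).as_matrix(); M=f['mount']
        return R@M[:3,3]+s['ee_pos'], d@(R@M[:3,:3]).T
    d=np.c_[v,np.ones(len(v))]; d/=np.linalg.norm(d,axis=1,keepdims=True)
    return -f['R'].T@f['t'], d@f['R']
def plane(f,px,z,s=None):
    o,d=rays(f,px,s); return o+d*((z-o[2])/d[:,2])[:,None]
def tri(*od):
    A=np.zeros((3,3));b=np.zeros(3)
    for o,d in od:
        P=np.eye(3)-np.outer(d,d);A+=P;b+=P@o
    x=np.linalg.solve(A,b); return x,[float(np.linalg.norm((np.eye(3)-np.outer(d,d))@(x-o))) for o,d in od]
def blobs(img,lo,hi,box,amin=6):
    """HSV mask blobs in box x0,y0,x1,y1: list of (area,centroid,contour)"""
    x0,y0,x1,y1=box; m=cv2.inRange(cv2.cvtColor(img,cv2.COLOR_BGR2HSV),lo,hi)
    k=np.zeros_like(m);k[y0:y1,x0:x1]=m[y0:y1,x0:x1]
    n,l,st,c=cv2.connectedComponentsWithStats(k)
    return sorted([(int(st[i,4]),c[i].round(2),cv2.findContours((l==i).astype(np.uint8),0,1)[0][0][:,0]) for i in range(1,n) if st[i,4]>=amin],key=lambda t:-t[0])
BLUE=((105,120,50),(125,255,255));RED=((0,190,90),(6,255,255));YEL=((18,200,120),(28,255,255));WHITE=((0,0,140),(180,45,255))
E
python3 - <<'E'
from h import *
import pickle
T=pickle.load(open('top0.pkl','rb'));S=pickle.load(open('scene0.pkl','rb'))
for n,f,b1,b2 in [('top',T,(325,195,385,255),(270,120,400,185)),('scene',S,(318,205,375,250),(255,120,325,290))]:
    for nm,c,b in [('blue',BLUE,b1),('dot',RED,b1),('white',WHITE,b1),('yel',YEL,b2),('lever',RED,b2)]:
        for a,ce,ct in blobs(f['image'],*c,b)[:4]:
            r=cv2.minAreaRect(ct); print(n,nm,a,ce,'rect',np.round(r[0],1),np.round(r[1],1),round(r[2],1), plane(f,[ce],dict(blue=.06,dot=.042,white=.012,yel=.016,lever=.324)[nm]).round(3))
def dot(f,b): return blobs(f['image'],*RED,b)[0][1]
tb=(325,195,385,255);sb=(318,205,375,250)
for c in [RED,BLUE]:
    p=[blobs(f['image'],*c,b)[0][1] for f,b in ((T,tb),(S,sb))]
    print('tri',tri(*[(rays(f,q)[0],rays(f,q)[1][0]) for f,q in zip((T,S),p)]))
p=[blobs(f['image'],*RED,b)[0][1] for f,b in ((T,(355,150,400,175)),(S,(290,125,325,160)))]
print('lever',tri(*[(rays(f,q)[0],rays(f,q)[1][0]) for f,q in zip((T,S),p)]))
ct=blobs(T['image'],*WHITE,tb)[0][2]; P=plane(T,ct,.012)[:,:2].astype(np.float32); print('board',cv2.minAreaRect(P))
G=((65,80,40),(90,255,140))
ct=blobs(T['image'],*G,(265,80,365,165))[0]; print('head',ct[0]); P=plane(T,ct[2],.25)[:,:2].astype(np.float32);r=cv2.minAreaRect(P);print(r,cv2.boxPoints(r))
E
```

```text
top blue 67 [360.3  237.85] rect [360.4 237.8] [10.   6.9] 68.2 [[ 0.428 -0.101  0.06 ]]
top dot 24 [351.   215.08] rect [351. 215.] [5.7 4.2] 45.0 [[ 0.498 -0.074  0.042]]
top white 640 [353.45 234.19] rect [354.4 225.6] [45.  35.5] 69.1 [[ 0.443 -0.083  0.012]]
top white 26 [359.31 201.54] rect [358.5 201. ] [11.  4.] -0.0 [[ 0.546 -0.1    0.012]]
top lever 277 [376.98 163.15] rect [377.1 163.1] [29.8  9.6] 5.7 [[ 0.588 -0.127  0.324]]
scene blue 143 [360.22 222.59] rect [360.5 222.5] [15.  9.] 90.0 [[ 0.427 -0.087  0.06 ]]
scene dot 14 [337.5 226. ] rect [337.5 226. ] [2. 5.] 90.0 [[ 0.498 -0.077  0.042]]
scene white 483 [352.39 237.31] rect [347.7 233.1] [26.3 44.1] 81.5 [[ 0.447 -0.065  0.012]]
scene white 22 [324.36 227.05] rect [324. 228.] [10.  2.] 90.0 [[ 0.544 -0.095  0.012]]
scene yel 62 [280.68 204.89] rect [280.8 204.2] [ 2.4 42.5] 24.7 [[ 0.713 -0.172  0.016]]
scene yel 56 [280.8 272.5] rect [280.8 272.2] [11.3  4.9] 45.0 [[0.637 0.121 0.016]]
scene yel 54 [295.15 237.24] rect [295.2 237.2] [ 4.9 10.4] 74.1 [[ 0.628 -0.028  0.016]]
scene lever 125 [312.44 139.33] rect [312. 140.] [ 8.  18.8] 26.6 [[ 0.588 -0.136  0.324]]
scene lever 9 [308.   179.22] rect [307.9 179.2] [3.6 2.2] 26.6 [[0.562 0.051 0.324]]
tri (array([ 0.49779426, -0.07363151,  0.04570557]), [9.410579010052124e-05, 9.410579010035199e-05])
tri (array([ 0.42838848, -0.10221653,  0.04587896]), [0.000555834371629136, 0.0005558343716290779])
lever (array([ 0.58614274, -0.12681701,  0.33018448]), [0.0004851015535859423, 0.00048510155358596693])
board ((0.47054052352905273, -0.08525777608156204), (0.13967856764793396, 0.10963674634695053), 21.620532989501953)
head 2768
((0.7257898449897766, 0.03466412425041199), (0.22775666415691376, 0.18229958415031433), 86.48072052001953) [[ 0.62782156 -0.07340428]
 [ 0.8097774  -0.08459464]
 [ 0.8237581   0.14273253]
 [ 0.6418023   0.15392289]]
```

```bash
cat >> h.py <<'E'
def target(yaw,lean): return Ro.from_euler('z',yaw,degrees=True)*Ro.from_rotvec([np.pi,0,0])*Ro.from_euler('y',lean,degrees=True)
def delta(p,R,p1,R1):
    return (R.inv().apply(np.array(p1)-p)/.15).round(3).tolist(), ((R.inv()*R1).as_rotvec()/np.radians(60)).round(3).tolist()
def go(yaw,lean,tcp,n=1):
    s=arm.sense();p=np.array(s['ee_pos']);R=Ro.from_quat(s['tool_rot']);R1=target(yaw,lean)
    print('dp,rot',*delta(p,R,tcp,R1)); return p,R
E
python3 - <<'E'
from h import *
f=grab('wrist');print(f['mount'].round(3).tolist(),f['mtx'][0])
go(20,20,[.40,-.10,.25])
E
```

```text
[[0.001, -0.959, -0.283, 0.073], [1.0, 0.001, -0.0, -0.001], [0.0, -0.283, 0.959, -0.128], [0.0, 0.0, 0.0, 1.0]] [309.70691629   0.         313.05571365]
dp,rot [2.338, -2.053, 0.038] [0.006, 0.333, -0.038]
```

{"api": "step_arm", "payload": {
  "dp": [
    [0.78,-0.68,0.01],
    [0.78,-0.68,0.01],
    [0.78,-0.68,0.01],
    [0.78,-0.68,0.01]
  ],
  "delta_rot": [
    [0,0,0],
    [0,0,0],
    [0,0,0],
    [0,0,0]
  ],
  "grip": [1,1,1,1]
}}

```text
time_s: 0.65
ee_pos: [0.2407, -0.3664, 0.2544]
tool_rot: [0.988, 0.155, 0.0, 0.0]
contact_force: [-0.0, -0.1, 0.2]
finger_gap: 0.0881
gripper_force: 0.0
```

{"api": "step_arm", "payload": {
  "dp": [
    [0.78,-0.68,0.01],
    [0.78,-0.68,0.01],
    [0.78,-0.68,0.01],
    [0.78,-0.68,0.01]
  ],
  "delta_rot": [
    [0,0,0],
    [0,0,0],
    [0,0,0],
    [0,0,0]
  ],
  "grip": [1,1,1,1]
}}

```text
time_s: 1.15
ee_pos: [0.3209, -0.2347, 0.2528]
tool_rot: [0.988, 0.155, -0.0, 0.0]
contact_force: [-0.0, 0.0, -0.1]
finger_gap: 0.0884
gripper_force: 0.0
```

{"api": "step_arm", "payload": {
  "dp": [
    [0.78,-0.68,0.01],
    [0.78,-0.68,0.01],
    [0.78,-0.68,0.01],
    [0.78,-0.68,0.01],
    [0.78,-0.68,0.01]
  ],
  "delta_rot": [
    [0,0.33,-0.04],
    [0,0.33,-0.04],
    [0,0.33,-0.04],
    [0,0.33,-0.04],
    [0,0.33,-0.04]
  ],
  "grip": [1,1,1,1,1]
}}

```text
time_s: 1.78
ee_pos: [0.4008, -0.1036, 0.2512]
tool_rot: [0.97, 0.171, 0.17, -0.026]
contact_force: [0.1, 0.3, -0.6]
finger_gap: 0.088
gripper_force: 0.0
```

```bash
python3 - <<'E'
from h import *
import pickle
s=arm.sense();f=grab('wrist');pickle.dump((s,f),open('w1.pkl','wb'));cv2.imwrite('pics/w1.png',f['image'])
print(s['time_s'],s['ee_pos'],s['joint_positions'],s['contact_force'])
E
```

```text
1.775 [ 0.40084618 -0.10360843  0.2511698 ] [-0.71249476 -0.06738087  1.98216614  0.33863046  1.07167246  0.3683221 ] [ 0.11460568  0.29959542 -0.61480589]
```

View pics/w1.png

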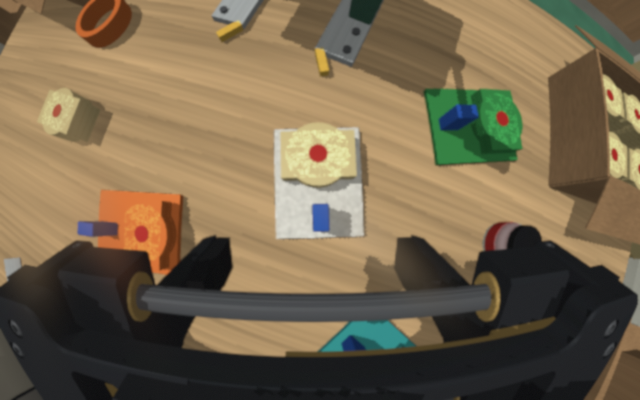

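The wrist view shows the carrier at (318,185), its handle at (320,217), and the lead-ins at (229,30) and (322,62).

```bash
python3 - <<'E'
from h import *
import pickle
s,f=pickle.load(open('w1.pkl','rb'));I=f['image'];T=pickle.load(open('top0.pkl','rb'))
b=(265,110,375,250)
for nm,c,z in (('blue',BLUE,.065),('dot',RED,.042)):
    q=blobs(I,*c,b)[0]; print(nm,q[0],q[1],plane(f,[q[1]],z,s).round(4))
    o,d=rays(f,[q[1]],s); tb=blobs(T['image'],*c,(325,195,385,255))[0][1];o2,d2=rays(T,[tb]);print(tri((o,d[0]),(o2,d2[0])))
ct=np.vstack([q[2] for q in blobs(I,*WHITE,b,20)]);print('board',cv2.minAreaRect(plane(f,ct,.012,s)[:,:2].astype(np.float32)))
Y=((15,150,100),(32,255,255))
for q in blobs(I,*Y,(200,10,340,85),30):
    P=plane(f,q[2],.016,s)[:,:2].astype(np.float32);r=cv2.minAreaRect(P);print('yel w',q[0],q[1],r,cv2.boxPoints(r).round(4).tolist())
for q in blobs(T['image'],*Y,(280,160,350,190),8):
    P=plane(T,q[2],.016)[:,:2].astype(np.float32);r=cv2.minAreaRect(P);print('yel t',q[0],q[1],plane(T,[q[1]],.016).round(4),r)
E
```

```text
blue 381 [320.52 217.51] [[ 0.427  -0.1032  0.065 ]]
(array([ 0.42732937, -0.10242093,  0.05962926]), [0.0009756080003352217, 0.0009756080003352727])Traceback (most recent call last):
  File "<stdin>", line 6, in <module>
IndexError: list index out of range
```

```bash
python3 - <<'E'
from h import *
import pickle
s,f=pickle.load(open('w1.pkl','rb'));I=f['image'];T=pickle.load(open('top0.pkl','rb'))
b=(265,110,375,250)
q=blobs(I,(0,150,90),(8,255,255),b)[0]; print('dot',q[0],q[1],plane(f,[q[1]],.042,s).round(4))
o,d=rays(f,[q[1]],s); tb=blobs(T['image'],*RED,(325,195,385,255))[0][1];o2,d2=rays(T,[tb]);print(tri((o,d[0]),(o2,d2[0])))
ct=np.vstack([q[2] for q in blobs(I,*WHITE,b,20)]);print('board',cv2.minAreaRect(plane(f,ct,.012,s)[:,:2].astype(np.float32)))
Y=((15,150,100),(32,255,255))
for q in blobs(I,*Y,(200,10,340,85),30):
    P=plane(f,q[2],.016,s)[:,:2].astype(np.float32);r=cv2.minAreaRect(P);print('yel w',q[0],q[1],plane(f,[q[1]],.012,s).round(4),cv2.boxPoints(r).round(4).tolist())
for q in blobs(T['image'],*Y,(280,160,350,190),8):
    P=plane(T,q[2],.016)[:,:2].astype(np.float32);r=cv2.minAreaRect(P);print('yel t',q[0],q[1],plane(T,[q[1]],.016).round(4),cv2.boxPoints(r).round(4).tolist())
go(22,40,[.435-.15*.643*.927-.004,-.102-.15*.643*.375,.06+.15*.766]);go(22,40,[.4285,-.102,.053])
E
```

```text
dot 217 [317.73 152.76] [[ 0.4969 -0.0752  0.042 ]]
(array([ 0.5011735 , -0.07432268,  0.02212381]), [0.00022744659362581313, 0.00022744659362588824])
board ((0.4685687720775604, -0.08655881881713867), (0.13988003134727478, 0.10978391766548157), 21.645788192749023)
yel w 229 [321.58  61.58] [[ 0.6274 -0.0345  0.012 ]] [[0.6039999723434448, -0.040800001472234726], [0.61080002784729, -0.051899999380111694], [0.6473000049591064, -0.02969999983906746], [0.640500009059906, -0.01860000006854534]]
yel w 175 [227.99  29.43] [[0.6389 0.116  0.012 ]] [[0.6176999807357788, 0.11670000106096268], [0.6470999717712402, 0.09709999710321426], [0.656499981880188, 0.11110000312328339], [0.6270999908447266, 0.1307000070810318]]
yel t 52 [291.04 170.87] [[0.6406 0.1159 0.016 ]] [[0.6218000054359436, 0.12240000069141388], [0.6521000266075134, 0.09889999777078629], [0.6601999998092651, 0.10939999669790268], [0.6298999786376953, 0.13279999792575836]]
yel t 51 [338.2  174.75] [[ 0.6301 -0.0332  0.016 ]] [[0.6111999750137329, -0.0364999994635582], [0.6182000041007996, -0.04820000007748604], [0.6492000222206116, -0.029500000178813934], [0.6421999931335449, -0.017799999564886093]]
dp,rot [-0.595, 0.078, 0.327] [0.023, 0.337, -0.026]
dp,rot [-0.28, 0.043, 1.303] [0.023, 0.337, -0.026]
```

```bash
python3 - <<'E'
from h import *
go(21.6,40,[.368,-.126,.130])
E
```

```text
dp,rot [-0.515, 0.06, 0.674] [0.02, 0.337, -0.02]
```

{"api": "step_arm", "payload": {
  "dp": [
    [-0.515,0.06,0.674],
    [-0.515,0.06,0.674],
    [-0.515,0.06,0.674],
    [-0.515,0.06,0.674],
    [-0.515,0.06,0.674]
  ],
  "delta_rot": [
    [0.02,0.337,-0.02],
    [0.02,0.337,-0.02],
    [0.02,0.337,-0.02],
    [0.02,0.337,-0.02],
    [0.02,0.337,-0.02]
  ],
  "grip": [1,1,1,1,1]
}}

```text
time_s: 2.45
ee_pos: [0.3674, -0.1255, 0.1293]
tool_rot: [0.923, 0.174, 0.335, -0.065]
contact_force: [0.6, 0.3, 0.2]
finger_gap: 0.0883
gripper_force: 0.0
```

```bash
python3 - <<'E'
from h import *
go(21.6,40,[.428,-.1025,.0535])
s=arm.sense();f=grab('wrist');q=blobs(f['image'],*BLUE,(220,60,420,330))
for a in q[:3]: print(a[0],a[1],plane(f,[a[1]],.062,s).round(4))
E
```

```text
dp,rot [0.007, 0.007, 0.665] [-0.001, 0.001, -0.004]
1238 [315.63 207.01] [[ 0.4229 -0.1045  0.062 ]]
```

{"api": "step_arm", "payload": {
  "dp": [
    [0,0,0.35],
    [0,0.005,0.665],
    [0,0.005,0.665],
    [0,0.005,0.665],
    [0,0.005,0.665],
    [0,0.005,0.665],
    [0,0.005,0.665],
    [0,0.005,0.665],
    [0,0.005,0.665],
    [0,0.005,0.665]
  ],
  "delta_rot": [
    [0,0,0],
    [0,0,0],
    [0,0,0],
    [0,0,0],
    [0,0,0],
    [0,0,0],
    [0,0,0],
    [0,0,0],
    [0,0,0],
    [0,0,0]
  ],
  "grip": [1,1,1,1,0,0,0,0,0,0],
  "newtons": 25
}}

```text
time_s: 3.75
ee_pos: [0.4281, -0.1014, 0.0536]
tool_rot: [0.923, 0.177, 0.336, -0.065]
contact_force: [-0.3, 0.8, -0.9]
finger_gap: 0.0302
gripper_force: 0.0
```

```bash
python3 - <<'E'
from h import *
s=arm.sense();print(s['finger_gap'],s['gripper_force'],s['ee_pos'],target(0,0).inv()*Ro.from_quat(s['tool_rot']).as_matrix()[0] if 0 else Ro.from_quat(s['tool_rot']).as_matrix().round(3).tolist(),s['contact_force'])
import pickle
f=grab('top');cv2.imwrite('pics/top1.png',cv2.resize(f['image'][130:290,250:450],None,fx=3,fy=3))
E
```

```text
0.030183182060604923 0.0 [ 0.42805053 -0.10136716  0.0535757 ] [[0.712, 0.369, 0.597], [0.283, -0.929, 0.238], [0.643, -0.001, -0.766]] [-0.27138526  0.8304254  -0.89646197]
```

{"api": "step_arm", "payload": {
  "dp": [
    [0,0,0],
    [0,0,0],
    [0,0,0],
    [0,0,0]
  ],
  "delta_rot": [
    [0,0,0],
    [0,0,0],
    [0,0,0],
    [0,0,0]
  ],
  "grip": [0,0,0,0],
  "newtons": 25
}}

```text
time_s: 4.3
ee_pos: [0.4281, -0.1014, 0.0536]
tool_rot: [0.923, 0.177, 0.336, -0.065]
contact_force: [0.2, -1.3, -0.6]
finger_gap: 0.0178
gripper_force: 24.9
```

```bash
python3 - <<'E'
from h import *
s=arm.sense();z=s['ee_pos'][2];print(s['ee_pos'],s['contact_force'],s['finger_gap'])
go(-3.9,40,[.484,.0513,z+.001])
E
```

```text
[ 0.4280665  -0.10144225  0.0535792 ] [ 0.17505001 -1.2686438  -0.59494035] 0.017839898560727915
dp,rot [0.558, -0.809, 0.46] [-0.274, 0.0, 0.326]
```

{"api": "step_arm", "payload": {
  "dp": [
    [0.112,-0.162,0.092],
    [0.223,-0.324,0.184],
    [0.335,-0.485,0.276],
    [0.446,-0.647,0.368],
    [0.558,-0.809,0.46],
    [0.558,-0.809,0.46],
    [0.558,-0.809,0.46]
  ],
  "delta_rot": [
    [-0.055,0,0.065],
    [-0.11,0,0.13],
    [-0.164,0,0.196],
    [-0.219,0,0.261],
    [-0.274,0,0.326],
    [-0.274,0,0.326],
    [-0.274,0,0.326]
  ],
  "grip": [0,0,0,0,0,0,0]
}}

```text
time_s: 5.18
ee_pos: [0.4836, 0.0529, 0.0542]
tool_rot: [0.939, -0.031, 0.341, 0.011]
contact_force: [0.8, 0.5, -2.2]
finger_gap: 0.0177
gripper_force: 25.0
```

```bash
python3 - <<'E'
from h import *
import pickle
s=arm.sense();print(s['ee_pos'],s['contact_force'],s['finger_gap'],Ro.from_quat(s['tool_rot']).as_matrix().round(3).tolist())
f=grab('wrist');pickle.dump((s,f),open('w2.pkl','wb'));cv2.imwrite('pics/w2.png',f['image'])
T=grab('top');pickle.dump(T,open('top2.pkl','wb'))
E
```

```text
[0.48357607 0.05287595 0.05422533] [ 0.83934424  0.49277107 -2.22647999] 0.017709911190304586 [[0.765, -0.065, 0.64], [-0.05, -0.998, -0.041], [0.642, -0.0, -0.767]]
```

View pics/w2.png

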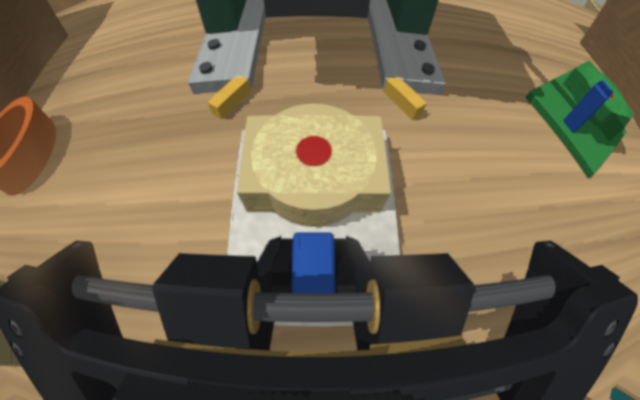

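The wrist view shows the carrier held squarely in front of the mouth, with the dot at (314,151) and the lead-ins at (229,97) and (405,97). I'll measure the offset and yaw from this same view.

```bash
python3 - <<'E'
from h import *
import pickle
s,f=pickle.load(open('w2.pkl','rb'));I=f['image'];T=pickle.load(open('top2.pkl','rb'))
Y=((15,150,100),(32,255,255))
P=[]
for q in blobs(I,*Y,(195,65,440,125),60)[:2]:
    p=plane(f,[q[1]],.011,s)[0];P.append(p);print('yel',q[0],q[1],p.round(4))
P=sorted(P,key=lambda p:p[1]);d=P[1]-P[0];m=(P[0]+P[1])/2;print('mid',m.round(4),'yaw',np.degrees(np.arctan2(-d[0],d[1])),np.linalg.norm(d))
PT=[plane(T,[q[1]],.014)[0] for q in blobs(T['image'],*Y,(280,160,350,190),8)[:2]];PT=sorted(PT,key=lambda p:p[1]);d=PT[1]-PT[0];print('top mid',(PT[0]+PT[1])/2,np.degrees(np.arctan2(-d[0],d[1])))
q=blobs(I,(0,150,90),(8,255,255),(280,120,350,180))[0];dt=plane(f,[q[1]],.042,s)[0];print('dot',dt.round(4))
R=Ro.from_quat(s['tool_rot']).as_matrix();print('tool yaw',np.degrees(np.arctan2(-R[0,1]*-1*-1,-R[1,1])), np.degrees(np.arctan2(R[1,2],R[0,2])))
h=np.array(s['ee_pos']);v=dt-h;print('dot dir yaw',np.degrees(np.arctan2(v[1],v[0])),np.hypot(v[0],v[1]))
E
```

```text
yel 899 [228.74  96.83] [0.6358 0.1144 0.011 ]
yel 897 [404.66  97.6 ] [ 0.626  -0.0324  0.011 ]
mid [0.6309 0.041  0.011 ] yaw -3.825902498612296 0.14714840437697907
top mid [0.63563828 0.04146956 0.014     ] -3.910011597214554
dot [0.5567 0.0487 0.042 ]
tool yaw 3.717667061457332 -3.6953625046773073
dot dir yaw -3.248523511662228 0.07321131412886488
```

```bash
python3 - <<'E'
from h import *
go(-3.85,40,[.55,.0462,.0542]);go(-3.85,40,[.50,.0496,.0542])
E
```

```text
dp,rot [0.34, 0.006, 0.285] [-0.001, 0.001, 0.002]
dp,rot [0.084, 0.005, 0.071] [-0.001, 0.001, 0.002]
```

{"api": "step_arm", "payload": {
  "dp": [
    [0.085,0.01,0.071],
    [0.17,0.01,0.142],
    [0.255,0.01,0.213],
    [0.34,0.01,0.285],
    [0.34,0.01,0.285]
  ],
  "delta_rot": [
    [0,0,0],
    [0,0,0],
    [0,0,0],
    [0,0,0],
    [0,0,0]
  ],
  "grip": [0,0,0,0,0]
}}

```text
time_s: 5.9
ee_pos: [0.5506, 0.0442, 0.0545]
tool_rot: [0.939, -0.032, 0.342, 0.012]
contact_force: [0.5, -0.8, -3.3]
finger_gap: 0.0181
gripper_force: 25.0
```

```bash
python3 - <<'E'
from h import *
s=arm.sense();print(s['ee_pos'],s['contact_force'],s['torque'])
go(-3.85,40,[.635,.0407,.0542]);go(-3.85,40,[.6535,.0395,.0542])
E
```

```text
[0.55059285 0.04422668 0.05448865] [ 0.51991111 -0.7722801  -3.25159726] [ 0.0828533   0.83726837 -0.0301163 ]
dp,rot [0.43, -0.015, 0.363] [0.001, -0.0, -0.0]
dp,rot [0.525, -0.015, 0.443] [0.001, -0.0, -0.0]
```

{"api": "step_arm", "payload": {
  "dp": [
    [0.07,-0.013,0.065],
    [0.14,-0.014,0.125],
    [0.21,-0.014,0.185],
    [0.28,-0.014,0.245],
    [0.355,-0.014,0.305],
    [0.427,-0.014,0.366],
    [0.427,-0.014,0.366]
  ],
  "delta_rot": [
    [0,0,0],
    [0,0,0],
    [0,0,0],
    [0,0,0],
    [0,0,0],
    [0,0,0],
    [0,0,0]
  ],
  "grip": [0,0,0,0,0,0,0]
}}

```text
time_s: 6.78
ee_pos: [0.6341, 0.0413, 0.0536]
tool_rot: [0.939, -0.031, 0.341, 0.011]
contact_force: [-2.1, 0.8, -0.3]
finger_gap: 0.0179
gripper_force: 25.0
```

```bash
python3 - <<'E'
from h import *
s=arm.sense();print(s['ee_pos'],s['contact_force'],s['torque'])
go(-3.85,40,[.6535,.0395,.0535])
f=grab('scene');cv2.imwrite('pics/s3.png',cv2.resize(f['image'][100:300,190:390],None,fx=3,fy=3))
E
```

```text
[0.6340627  0.04127742 0.05358817] [-2.14042986  0.80563261 -0.25570106] [0.0531442  0.47239872 0.00123427]
dp,rot [0.099, 0.003, 0.084] [-0.0, 0.001, 0.0]
```

View pics/s3.png

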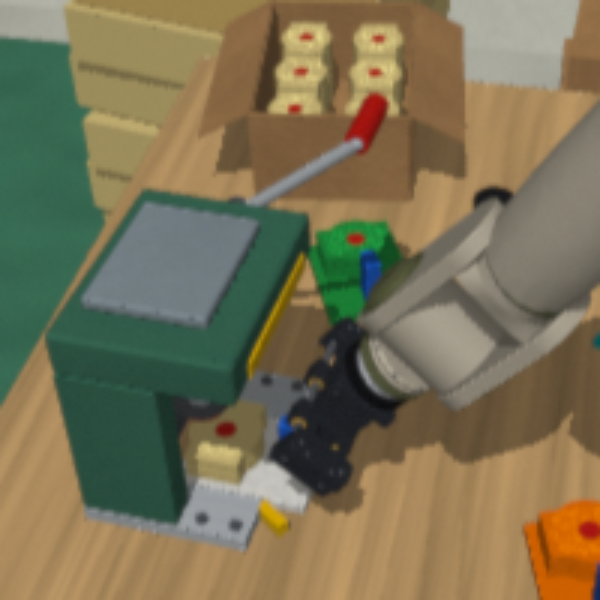

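The carrier is between the guides at about 20 mm from home, and the gripper is clear of the head. I'll press on until the stop shows up in the force.

{"api": "step_arm", "payload": {
  "dp": [
    [0.03,0,0.025],
    [0.06,0,0.05],
    [0.08,0,0.067],
    [0.09,0,0.076],
    [0.09,0,0.076]
  ],
  "delta_rot": [
    [0,0,0],
    [0,0,0],
    [0,0,0],
    [0,0,0],
    [0,0,0]
  ],
  "grip": [0,0,0,0,0]
}}

```text
time_s: 7.45
ee_pos: [0.6516, 0.0403, 0.0536]
tool_rot: [0.939, -0.032, 0.341, 0.011]
contact_force: [-0.6, 0.1, -0.3]
finger_gap: 0.0179
gripper_force: 25.0
```

{"api": "step_arm", "payload": {
  "dp": [
    [0.005,0,0.004],
    [0.01,0,0.008],
    [0.01,0,0.008]
  ],
  "delta_rot": [
    [0,0,0],
    [0,0,0],
    [0,0,0]
  ],
  "grip": [0,0,0]
}}

```text
time_s: 7.82
ee_pos: [0.6541, 0.0405, 0.0536]
tool_rot: [0.939, -0.032, 0.342, 0.011]
contact_force: [-1.0, -0.6, -1.1]
finger_gap: 0.0176
gripper_force: 25.0
```

{"api": "step_arm", "payload": {
  "dp": [
    [0.005,0,0.004],
    [0.01,0,0.008],
    [0.01,0,0.008]
  ],
  "delta_rot": [
    [0,0,0],
    [0,0,0],
    [0,0,0]
  ],
  "grip": [0,0,0]
}}

```text
time_s: 8.2
ee_pos: [0.6551, 0.0404, 0.0535]
tool_rot: [0.939, -0.032, 0.341, 0.011]
contact_force: [-14.4, -1.9, 7.4]
finger_gap: 0.018
gripper_force: 25.0
```

{"api": "step_arm", "payload": {
  "dp": [
    [0.005,0,0.004],
    [0.01,0,0.008],
    [0.01,0,0.008]
  ],
  "delta_rot": [
    [0,0,0],
    [0,0,0],
    [0,0,0]
  ],
  "grip": [0,0,0]
}}

```text
time_s: 8.57
ee_pos: [0.656, 0.0404, 0.0535]
tool_rot: [0.94, -0.032, 0.341, 0.011]
contact_force: [-30.4, -3.8, 17.9]
finger_gap: 0.0174
gripper_force: 25.0
```

The stop was felt at handle x of about 0.655, where home was expected (0.6535 to 0.655). I'll relax the push, then open.

{"api": "step_arm", "payload": {
  "dp": [
    [-0.012,0,-0.01],
    [-0.012,0,-0.01],
    [-0.012,0,-0.01]
  ],
  "delta_rot": [
    [0,0,0],
    [0,0,0],
    [0,0,0]
  ],
  "grip": [0,0,0]
}}

```text
time_s: 8.95
ee_pos: [0.6557, 0.0405, 0.0537]
tool_rot: [0.939, -0.032, 0.342, 0.011]
contact_force: [-0.4, 0.1, -3.0]
finger_gap: 0.0175
gripper_force: 25.0
```

{"api": "step_arm", "payload": {
  "dp": [
    [0,0,0],
    [0,0,0],
    [0,0,0],
    [0,0,0],
    [0,0,0],
    [0,0,0]
  ],
  "delta_rot": [
    [0,0,0],
    [0,0,0],
    [0,0,0],
    [0,0,0],
    [0,0,0],
    [0,0,0]
  ],
  "grip": [0.5,0.5,0.5,0.5,0.5,0.5]
}}

```text
time_s: 9.7
ee_pos: [0.6557, 0.0404, 0.0539]
tool_rot: [0.939, -0.032, 0.342, 0.011]
contact_force: [-0.0, 0.1, 0.3]
finger_gap: 0.0441
gripper_force: 0.0
```

{"api": "step_arm", "payload": {
  "dp": [
    [0,0,-0.1],
    [0,0,-0.3],
    [0,0,-0.6],
    [0,0,-0.8],
    [0,0,-0.8]
  ],
  "delta_rot": [
    [0,0,0],
    [0,0,0],
    [0,0,0],
    [0,0,0],
    [0,0,0]
  ],
  "grip": [0.5,0.5,0.5,0.5,0.5]
}}

```text
time_s: 10.32
ee_pos: [0.5788, 0.0457, 0.1473]
tool_rot: [0.939, -0.032, 0.343, 0.012]
contact_force: [-1.2, 0.5, 0.4]
finger_gap: 0.044
gripper_force: 0.0
```

```bash
python3 - <<'E'
from h import *
import pickle
s=arm.sense();f=grab('wrist');pickle.dump((s,f),open('w4.pkl','wb'));cv2.imwrite('pics/w4.png',f['image'])
print(s['ee_pos'],s['joint_positions'])
E
```

```text
[0.57879495 0.04566985 0.14734671] [-0.14261661  0.33701925  1.95493885  0.31364064  0.15750013  1.20324702]
```

View pics/w4.png

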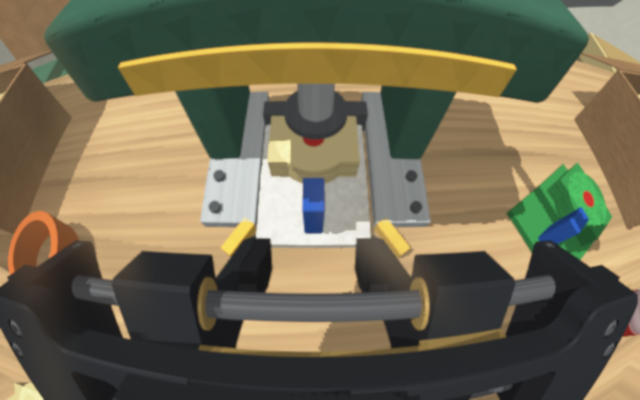

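```bash
python3 - <<'E'
from h import *
import pickle
s,f=pickle.load(open('w4.pkl','rb'));I=f['image']
m=cv2.inRange(cv2.cvtColor(I,cv2.COLOR_BGR2HSV),*WHITE)
for u in (275,295,340,352):
    v=max(r for r in range(200,262) if m[r,u]); print(u,v,plane(f,[[u,v]],.008,s).round(4))
print(plane(f,[[203,222],[428,222]],.016,s).round(4))
go(-3.85,0,[.586,-.125,.40])
E
```

```text
275 246 [[0.6298 0.0793 0.008 ]]
295 246 [[0.6287 0.0603 0.008 ]]
340 246 [[0.6258 0.0177 0.008 ]]
352 246 [[0.6249 0.0062 0.008 ]]
[[ 0.6551  0.1502  0.016 ]
 [ 0.6402 -0.0718  0.016 ]]
dp,rot [1.184, 1.131, -1.216] [0.0, -0.668, -0.0]
```

The board's rear edge lies about 20.4 mm before the guide fronts, where home should be 20 mm, so the carrier is home. Now the lever.

```bash
python3 - <<'E'
from h import *
p,R=go(-3.85,0,[.50,.03,.285])
R1=target(-3.85,0);print(delta([.50,.03,.285],R1,[.587,-.11,.40],R1))
E
```

```text
dp,rot [0.199, 0.139, -1.042] [0.0, -0.668, -0.0]
([0.641, 0.892, -0.767], [0.0, 0.0, 0.0])
```

{"api": "step_arm", "payload": {
  "dp": [
    [0.19,0.139,-1.0],
    [0.19,0.139,-1.0],
    [0.19,0.139,-1.0],
    [0.19,0.139,-1.0],
    [0.19,0.139,-1.0],
    [0.19,0.139,-1.0]
  ],
  "delta_rot": [
    [0,-0.668,0],
    [0,-0.668,0],
    [0,-0.668,0],
    [0,-0.668,0],
    [0,-0.668,0],
    [0,-0.668,0]
  ],
  "grip": [0,0,0,0,0,0]
}}

```text
time_s: 11.12
ee_pos: [0.5042, 0.0299, 0.2773]
tool_rot: [0.999, -0.033, -0.001, -0.001]
contact_force: [1.0, 0.5, -0.2]
finger_gap: 0.0004
gripper_force: 0.0
```

{"api": "step_arm", "payload": {
  "dp": [
    [0,0,-0.8],
    [0,0,-0.8],
    [0.2,0.3,-0.8],
    [0.64,0.89,-0.8],
    [0.64,0.89,-0.8],
    [0.64,0.89,-0.8],
    [0.64,0.89,-0.8]
  ],
  "delta_rot": [
    [0,0,0],
    [0,0,0],
    [0,0,0],
    [0,0,0],
    [0,0,0],
    [0,0,0],
    [0,0,0]
  ],
  "grip": [0,0,0,0,0,0,0]
}}

```text
time_s: 12.0
ee_pos: [0.5899, -0.1094, 0.3982]
tool_rot: [0.999, -0.033, -0.0, -0.001]
contact_force: [-0.6, -0.1, 0.3]
finger_gap: 0.0004
gripper_force: 0.0
```

```bash
python3 - <<'E'
from h import *
s=arm.sense();print(s['finger_gap'],s['joint_positions'])
go(-3.85,0,[.587,-.130,.365])
O=np.array([.699,.0372]);c,sn=np.cos(np.radians(-3.85)),np.sin(np.radians(-3.85))
pr=None
for ph in (0,.15,.3,.45,.6,.75,.9,.95):
    a=np.radians(40)-ph;x=.03-.17*np.cos(a);z=.215+.17*np.sin(a)+.013+.017
    print(ph,(np.array([x+.1, 0, -(z-.354)])/.15).round(3).tolist())
f=grab('wrist');cv2.imwrite('pics/w5.png',f['image'])
q=blobs(f['image'],(0,150,90),(8,255,255),(150,100,500,330))
for a in q[:2]: print(a[0],a[1],plane(f,[a[1]],.324,s))
E
```

```text
0.0003660232930652968 [-3.78704257e-01  4.49651196e-01  9.41965710e-01  7.49783496e-04
  1.75121546e+00  1.25881373e+00]
dp,rot [-0.01, 0.139, 0.221] [-0.001, 0.001, 0.001]
0 [-0.002, 0.0, -0.002]
0.15 [-0.101, 0.0, 0.136]
0.3 [-0.178, 0.0, 0.287]
0.45 [-0.232, 0.0, 0.448]
0.6 [-0.261, 0.0, 0.616]
0.75 [-0.265, 0.0, 0.785]
0.9 [-0.244, 0.0, 0.954]
0.95 [-0.231, 0.0, 1.009]
3610 [339.11 219.55] [[ 0.58677132 -0.12666226  0.324     ]]
100 [426.87 121.01] [[ 0.65279057 -0.18995213  0.324     ]]
```

View pics/w5.png

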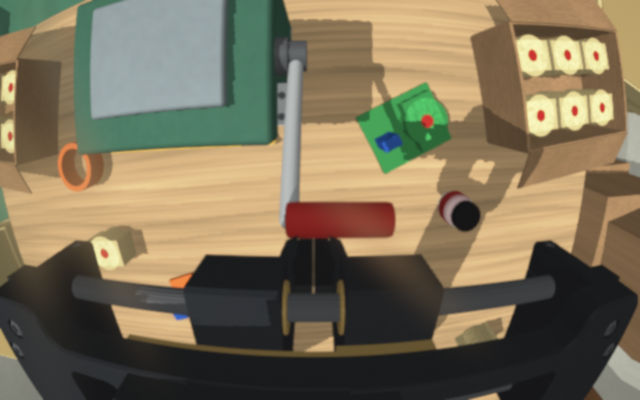

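The wrist view shows the red grip at (339,220), which gives (0.587, -0.127). That agrees with the first measurement. I'll move over it and press along the arc.

{"api": "step_arm", "payload": {
  "dp": [
    [-0.02,0.14,0.1],
    [-0.02,0.14,0.22],
    [-0.02,0.14,0.22],
    [-0.02,0.14,0.22]
  ],
  "delta_rot": [
    [0,0,0],
    [0,0,0],
    [0,0,0],
    [0,0,0]
  ],
  "grip": [0,0,0,0]
}}

```text
time_s: 12.55
ee_pos: [0.5854, -0.1299, 0.367]
tool_rot: [0.999, -0.033, 0.0, 0.0]
contact_force: [-1.0, 0.5, -0.0]
finger_gap: 0.0007
gripper_force: 0.0
```

{"api": "step_arm", "payload": {
  "dp": [
    [-0.02,0,0.09],
    [-0.05,0,0.15],
    [-0.1,0,0.22],
    [-0.15,0,0.3],
    [-0.15,0,0.3]
  ],
  "delta_rot": [
    [0,0,0],
    [0,0,0],
    [0,0,0],
    [0,0,0],
    [0,0,0]
  ],
  "grip": [0,0,0,0,0]
}}

```text
time_s: 13.18
ee_pos: [0.5624, -0.1288, 0.3212]
tool_rot: [0.999, -0.034, -0.001, -0.0]
contact_force: [-3.0, 1.7, 4.1]
finger_gap: 0.0003
gripper_force: 1.6
```

{"api": "step_arm", "payload": {
  "dp": [
    [-0.05,0,0.13],
    [-0.08,0,0.27],
    [-0.1,0,0.4],
    [-0.1,0,0.53],
    [-0.09,0,0.65],
    [-0.08,0,0.72],
    [-0.08,0,0.735],
    [-0.08,0,0.735]
  ],
  "delta_rot": [
    [0,0,0],
    [0,0,0],
    [0,0,0],
    [0,0,0],
    [0,0,0],
    [0,0,0],
    [0,0,0],
    [0,0,0]
  ],
  "grip": [0,0,0,0,0,0,0,0]
}}

```text
time_s: 14.18
ee_pos: [0.551, -0.1284, 0.2129]
tool_rot: [0.999, -0.034, -0.0, 0.0]
contact_force: [-10.0, 0.7, 15.9]
finger_gap: 0.0005
gripper_force: 7.4
```

{"api": "step_arm", "payload": {
  "dp": [
    [0,0,0.01],
    [0,0,0.02],
    [0,0,0.02]
  ],
  "delta_rot": [
    [0,0,0],
    [0,0,0],
    [0,0,0]
  ],
  "grip": [0,0,0]
}}

```text
time_s: 14.55
ee_pos: [0.5511, -0.1284, 0.2119]
tool_rot: [0.999, -0.034, 0.001, 0.001]
contact_force: [-15.1, 3.7, 28.6]
finger_gap: 0.0002
gripper_force: 14.1
```

The force rises steeply at the expected height (TCP z 0.212 against 0.211), so the lever is at its stop. Now I'll let it back up.

{"api": "step_arm", "payload": {
  "dp": [
    [0,0,-0.03],
    [-0.02,0,-0.15],
    [-0.02,0,-0.3],
    [-0.01,0,-0.45],
    [0.03,0,-0.6],
    [0.1,0,-0.75],
    [0.18,0,-0.88],
    [0.23,0,-1.0],
    [0.23,0,-1.0],
    [0.23,0,-1.0]
  ],
  "delta_rot": [
    [0,0,0],
    [0,0,0],
    [0,0,0],
    [0,0,0],
    [0,0,0],
    [0,0,0],
    [0,0,0],
    [0,0,0],
    [0,0,0],
    [0,0,0]
  ],
  "grip": [0,0,0,0,0,0,0,0,0,0]
}}

```text
time_s: 15.8
ee_pos: [0.5852, -0.1306, 0.3568]
tool_rot: [0.999, -0.034, -0.001, -0.0]
contact_force: [0.8, 0.6, 0.6]
finger_gap: 0.0004
gripper_force: 0.0
```

{"api": "step_arm", "payload": {
  "dp": [
    [0,0,-0.3],
    [-0.3,0,-0.4],
    [-0.7,-0.1,-0.4],
    [-0.7,-0.1,-0.4],
    [-0.7,-0.1,-0.4],
    [-0.7,-0.1,-0.4],
    [-0.7,-0.1,-0.4],
    [-0.7,-0.1,-0.4]
  ],
  "delta_rot": [
    [0,0,0],
    [0,0,0],
    [0,0,0],
    [0,0,0],
    [0,0,0],
    [0,0,0],
    [0,0,0],
    [0,0,0]
  ],
  "grip": [0,0,0,0,0,0,0,0]
}}

```text
time_s: 16.8
ee_pos: [0.4821, -0.1088, 0.4174]
tool_rot: [0.999, -0.034, -0.001, -0.0]
contact_force: [-0.2, 0.6, 0.6]
finger_gap: 0.0004
gripper_force: 0.0
```

```bash
python3 - <<'E'
from h import *
import pickle
S=grab('scene');T=grab('top');s=arm.sense();print(s['ee_pos'],s['contact_force'])
f=grab('wrist')
S0=pickle.load(open('scene0.pkl','rb'));T0=pickle.load(open('top0.pkl','rb'))
print('lever scene',[q[:2] for q in blobs(S['image'],*RED,(255,120,325,160))][:2],'was 312.44 139.33')
print('lever top',[q[:2] for q in blobs(T['image'],*RED,(355,150,400,175))][:2],'was 376.98 163.15')
for n,b in (('pile',(200,215,240,250)),('tape',(190,155,232,195)),('jar',(430,205,462,240))):
    x0,y0,x1,y1=b; print(n,cv2.absdiff(T['image'],T0['image'])[y0:y1,x0:x1].max(2).mean())
print([(q[0],q[1],plane(f,[q[1]],.324,s).round(4)) for q in blobs(f['image'],(0,150,90),(8,255,255),(100,0,600,330),400)])
cv2.imwrite('pics/end.png',np.hstack([cv2.resize(S['image'][110:290,190:390],None,fx=2,fy=2),cv2.resize(f['image'],None,fx=.6,fy=.9)[:360]]))
E
```

```text
[ 0.48191395 -0.10868984  0.41758178] [-0.13430126  0.01962885 -0.50574723]
lever scene [(124, array([312.45, 139.44]))] was 312.44 139.33
lever top [] was 376.98 163.15
pile 3.777142857142857
tape 3.113095238095238
jar 25.917857142857144
[(3638, array([329.7 ,  64.49]), array([[ 0.5866, -0.1267,  0.324 ]]))]
```

View pics/end.png

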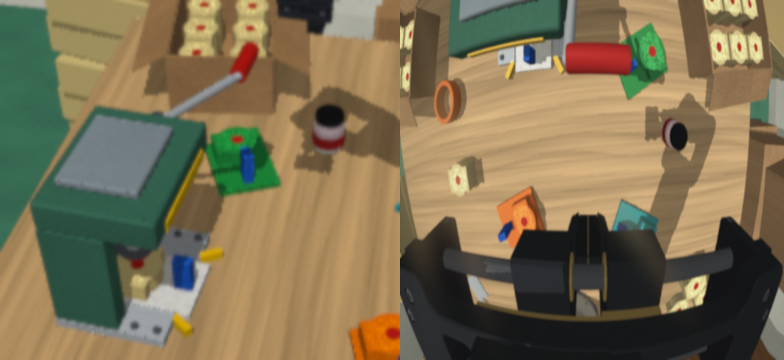

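The lever is back at rest and the bystanders haven't moved; the difference at the jar is only the arm's shadow. One last check of the carrier's position before handing in.

```bash
python3 - <<'E'
from h import *
s=arm.sense();f=grab('wrist');I=f['image']
q=blobs(I,*BLUE,(170,20,280,90),20)[0];print('handle',q[0],q[1],plane(f,[q[1]],.066,s).round(4))
S=grab('scene');q=blobs(S['image'],*BLUE,(255,225,300,265))[0];print(q[0],q[1],plane(S,[q[1]],.050).round(4))
b=(215,20,262,95);ct=np.vstack([q[2] for q in blobs(I,*WHITE,(195,20,262,95),30)]);P=plane(f,ct,.012,s);print('rear x near y=.04',P[abs(P[:,1]-.04)<.02][:,0].min())
ct=blobs(I,(15,150,100),(32,255,255),(150,40,300,110),15);print([plane(f,[c[1]],.011,s).round(4).tolist() for c in ct])
E
```

```text
handle 297 [215.09  60.29] [[0.6495 0.035  0.066 ]]
165 [281.3  245.55] [[0.6524 0.0454 0.05  ]]
rear x near y=.04 0.6264996973765374
[[[0.6906, 0.0902, 0.011]], [[0.6375, 0.1152, 0.011]], [[0.628, -0.0348, 0.011]]]
```

```bash
python3 -c "
from h import *
print(job.job_done())"
```

```text
the job is handed in; nothing more can be done
None
```

The job is handed in after about 17 s of robot time: the carrier was pushed home until the stop was felt, the lever was swung down to its stop and is back up at rest, and the tag pile, ink jar and tape roll were not touched.

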